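# Put the milling cutters away in the dry-storage tub

### The job

Turn the dry-air station's selector to its white mark (off), then lift every milling cutter up and off its peg and stand it on edge in a slot of the open blue tub, one to a slot. Then fit the grey lid and press it down around its edge, where the yellow pads are, until the seal is fully home at all four corners, and only after that turn the selector to the green mark (keep dry). Do not drop a cutter, and leave the other things on the bench where they are.

Things in the scene. Friction and masses are not known exactly. Their poses are not given: they have to be found in the camera images.
- station: the dry-storage station, fixed: a blue open tub and a grey control box (160 long in x, 112 wide in y, 115 high) side by side on a thin tray. Origin on the bench between them; x, y along the edges, z up. The tub's centre is at y = +56 mm, the control box's centre and the knob's axis at y = -74 mm
- tub (a point): centre of the tub's inner floor, 12 mm above the bench; axes as the station's. The tub is inside 164 long (x), 104 wide (y), and its rim is 96 mm above this point, 190 x 130 over the rim. Four black rubber seal pieces stand 6 mm above the rim at its corners; each is pushed down flush with about 16 N and then stays down
- slot1 (a point): middle of the floor of the middle one of the three slots in the tub's light grey insert. Each slot runs along the station's y and takes one cutter on edge, the cutter's axis along the station's x: 15 mm wide at the floor, 23 mm at its mouth, 40 mm above the floor. The other two lie 46 mm to either side along x, 36 mm from the tub's end walls. All start empty
- selector (a joint): angle of the station's selector knob in rad, seen from above growing clockwise. Four detents 30 degrees apart: 0 at the white mark (off), 0.524 yellow, 1.047 green (keep dry), 1.571 red; end stops 0.09 rad outside. Up to 0.3 N m turns it to the next detent; left near one it is pulled in. It starts at yellow, green or red
- selector_grip (a point): on the axis of the selector knob at the height to grip, 30 mm above the top of the control box. The knob is black: a round skirt (58 across, its top 11 mm above the box) with a bar across it 54 long, 14 thick, its top 40 mm above the box. Grip the bar across its thickness. This point's x axis lies along the bar towards the end with the white pointer line, z up
- mark_white (a point): the white dot on top of the control box (45 mm from the knob's axis): off. The dots are 13 across
- mark_green (a point): the green dot on top of the control box (45 mm from the knob's axis): keep dry
- lid: the tub's loose grey lid, 190 x 130, 0.32 kg, at the start flat on the bench, right way up, in front of the rack. Origin at the centre of the foot of its lip; x along its length, z up. The plate is 14 to 20 mm above the origin; below it the lip, 154 x 94 outside, goes into the tub with 5 mm play all round, either way round. Not yet pressed, the plate's underside is 6 mm above the rim; home it lies on the rim
- lid_handle (a point): grip height on the lid's black bar handle, 44 mm above the lid's origin. The bar stands on the plate's middle: 90 long (along the lid's x), 16 thick (y), from 20 to 54 mm above the lid's origin
- pad0 (a point): yellow round corner pad on the lid's top face (26 across, flat), at x = -78, y = -48 mm from the lid's centre, 20 mm above the lid's origin. Fully home, all four pads are 102 mm above point tub; not yet pressed 6 mm or more higher. 18 to 25 N on a pad pushes its corner home; the opposite corner may rise until pressed in turn
- pad1 (a point): the same at x = -78, y = +48 mm
- pad2 (a point): the same at x = +78, y = +48 mm
- pad3 (a point): the same at x = +78, y = -48 mm
- rack: aluminium rack, fixed: a bar along its y (12 thick, 300 long, top 170 mm above the bench, 115 mm behind the origin) on two posts (at y = -143 and +143 mm, 172 high), with three level pegs 8 mm thick along the rack's -x (to the robot). Origin on the bench
- peg1 (a point): top of the middle peg (154 mm above the bench) where a cutter hangs, 49 mm in front of the bar's face. The other pegs are the same, 96 mm to either side along the rack's y. It runs on 34 mm to -x and ends, 44 mm from this point, in a tip turned up by 8 mm: lift a cutter 9 to 22 mm to draw it off
- cutter0: side milling cutter, steel disc 88 across, 12 thick, bore 32, about 0.4 kg, bright; hangs by its bore on one of the pegs. Two or three cutters are there. Origin at the disc's centre, x along its level axis (the disc may turn about x). The centre is 16 mm below the peg's top, or 44 mm above the floor of a slot. Grip its two faces from above; fingertips lower than 18 mm above its centre would hit the peg
- cutter1: the same, brass-coloured
- cutter2: the same, dark
- oil_can: bystander, leave alone: upright bottle, 52 across, 150 high, behind the station; origin under its centre
- tube0: bystander, leave alone: upright plastic tool tube, 35 across, 150 high, behind the rack; origin under its centre
- tube1: bystander, leave alone: the same, 130 high
- wrench: bystander, leave alone: wrench lying in front of the station, 170 long (x), 20 high; origin under its middle
Things that resemble listed ones, but are neither listed nor needed, are in the scene too. Of the things shaped like the lid, the grey one is meant.

How it is judged:
By the outcome, as a careful person would: the job done as asked, in the order asked, and still so for the second after the job is handed in, with the robot touching nothing.
Of cutter0, cutter1, cutter2 only 2 to 3 are there at a start; the rules pass over those that are not, and their reading is None.
At some moment in a run one of lid may be knocked a few centimetres aside while the robot is not near it.
It also fails if it takes over 200 s, if anything falls off the work surface, if the arm or the gripper's body presses on something with over 40 N, if the wrist force passes 120 N, or if a joint passes its speed limit or range.

### The arm

A 6-joint arm with a two-finger parallel gripper is mounted at the origin on the work surface. World frame = base frame: x ahead of the robot, y to its left, z up, the work surface at z = 0. Lengths are in m, angles in rad, forces in N, time in s.
With the tool pointing down it reaches from about 0.35 to 0.775 m from the base axis. Payload 7.3 kg.
Tool frame: the origin (TCP) lies at the very end of the fingers, on their centre line; the grasp point (between the pads) lies robot.pinch_z behind it (robot.pinch_z is the distance from the TCP to the grasp point, in m); y points along the fingers, z is the direction in which the jaws open and shut, and the axes are right-handed (so a half turn about y gives the same grasp; the last joint's range is limited). The gripper opens to 92 mm and grips with 3 to 60 N. Pads are 19 mm wide; open, the fingers measure 130 mm over their backs; the gripper's body (75 mm by 190 mm) begins 47 mm behind the grasp point.
Start: joints at [0.961, 0.342, 1.524, -0, 1.275, -0.146], TCP at [0.235, 0.47, 0.227] pointing down, gripper open.
Joint ranges: [-2.53, 2.53], [-0.77, 2.02], [0.04, 2.7], [-1, 4.14], [0.28, 2.66], [-3.11, 3.11]. Speed limits (rad/s): [2.57, 2.57, 3.14, 3.14, 3.14, 3.14].

### API

Orientations are given as [roll, pitch, yaw] about the fixed x, y, z axes, in that order (R = Rz(yaw) Ry(pitch) Rx(roll)).
In Python, from cell import status, viewer, robot gives the robot as it stands. The module is installed in compiled form; this text tells all that it offers.
- The arm moves only by the shell command python3 -m pendant 'ROWS' [FORCE]. ROWS is JSON, a list that holds one entry, the list of rows, each a list of 7 numbers: the shift along the tool's x, y, z in cm, then the turn, a rotation vector about the tool's x, y, z in rad, then the finger opening in cm, from 0 to 9.18. A call has 1 to 20 rows; each row is the pose to reach, as a shift and turn from the pose commanded when the call began, along the tool's axes at that moment; what a row does not reach only later rows make up. A row lasts 1/10 s, in which the tool goes at most 50 mm and 8.59 degrees, less where a joint would pass 70% of its speed; a pose out of reach is approached as far as the arm can. A call with a gripper value outside its range is refused whole. The fingers move at their own pace and stop on an object; FORCE is the grip in N (left out, the last holds). Time passes only in rows, so rows that repeat a pose let the fingers close. It gives the time, the measured TCP pose, the force and the opening at its end, in the units of the state.
- status.observe(): the state, without advancing time (a new reading comes with each control period).
- viewer.read_camera(name): name is "scene" or "top"; returns a dict with "image" (420x560x3 uint8, red, green, blue), "range_z" (420x560 float32, m along the optical axis (not along the pixel's ray), 0 where there is no reading), "fx", "fy", "cx", "cy" (pixels), "camera_from_world" (4x4, takes a point from world to camera coordinates). Camera axes: x right, y up, looking along -z (the intrinsics and any distortion apply to the point x, -y, -z); pixel columns grow to the right and rows downward; lengths in m; the calibration is good to about 2 mm. A picture is of the moment at which its call begins.
- robot.hand_in(): hands the job in, once; it reports no verdict.
The state is a dict: "time": time; "qpos": joint angles; "qvel": joint speeds; "joint_efforts": joint torques, N m; "tool_pos": TCP position; "tool_rot": TCP orientation; "contact_force": force on the tool from outside, world axes, zero at the start; "torque": the same for the moment, N m; "opening": finger opening in m.
Only numpy, scipy, OpenCV 4.12 (cv2) and the standard library are available. Lean on these libraries where they do the work, as an engineer would, in place of code of your own. Each camera call takes 0.05 s, during which the arm holds its last target. There are 200 camera calls.

## Working session

There is one attempt and no reset: what is moved stays moved. The work goes in short steps, Python scripts to look and compute and a shell command to move; the robot and the scene stay as the last step left them, time stands still between calls to the robot, and variables do not carry over. Pictures are saved under pics/ and viewed, about 12 in all and at most 16, crops included, and the job is handed in when it is done.

```bash
mkdir -p pics; cat > h.py <<'E'
import numpy as np, cv2
from cell import status, viewer, robot
from scipy.spatial.transform import Rotation as R
def grab(n):
    d=viewer.read_camera(n); return d
def save(d,name,crop=None,s=1):
    im=d["image"]
    if crop: r0,r1,c0,c1=crop; im=im[r0:r1,c0:c1]
    im=cv2.resize(im,None,fx=s,fy=s,interpolation=cv2.INTER_CUBIC)
    cv2.imwrite(f"pics/{name}.png",im[:,:,::-1])
def ray(d,u,v):
    M=np.linalg.inv(d["camera_from_world"]); p=np.array([(u-d["cx"])/d["fx"],-(v-d["cy"])/d["fy"],-1.])
    return M[:3,3],M[:3,:3]@p
def onz(d,u,v,z):
    o,r=ray(d,u,v); return o+r*(z-o[2])/r[2]
def cloud(d):
    z=d["range_z"]; v,u=np.mgrid[:z.shape[0],:z.shape[1]]
    M=np.linalg.inv(d["camera_from_world"])
    p=np.stack([(u-d["cx"])/d["fx"]*z,-(v-d["cy"])/d["fy"]*z,-z],-1)
    P=p@M[:3,:3].T+M[:3,3]; P[z==0]=np.nan; return P
def proj(d,p):
    q=d["camera_from_world"]@np.r_[p,1]; return d["cx"]+d["fx"]*q[0]/-q[2], d["cy"]-d["fy"]*q[1]/-q[2]
def st():
    s=status.observe(); return s
E
python3 - <<'E'
from h import *
np.set_printoptions(precision=4,suppress=True)
s=st(); print(s); print(robot.pinch_z)
print(R.from_euler('xyz',s["tool_rot"]).as_matrix() if np.size(s["tool_rot"])==3 else '')
for n in("scene","top"):
    d=grab(n); save(d,n+"0",s=1.4); print(n,{k:d[k] for k in("fx","fy","cx","cy")}); print(np.linalg.inv(d["camera_from_world"])); print([k for k in d])
    np.savez(f"{n}0.npz",**d)
E
```

```text
{'time': 0.0, 'qpos': array([ 0.961 ,  0.3427,  1.525 ,  0.    ,  1.2754, -0.146 ]), 'qvel': array([-0.0004,  0.0014, -0.0004,  0.001 ,  0.0003, -0.0003]), 'joint_efforts': array([  0.0001, -43.1251, -24.4217,   0.0717,   0.0559,  -0.0001]), 'tool_pos': array([0.2346, 0.4692, 0.226 ]), 'tool_rot': array([-1.5724,  0.0002, -0.4638]), 'contact_force': array([ 0.9117,  0.389 , -0.1259]), 'torque': array([ 0.0096, -0.0366, -0.0283]), 'opening': 0.09179675997272989}
0.0188
[[ 0.8944 -0.0009  0.4473]
 [-0.4473 -0.0013  0.8944]
 [-0.0002 -1.     -0.0016]]
scene {'fx': 395.47667325632955, 'fy': 395.47667325632955, 'cx': 277.70685562932556, 'cy': 213.1922040346787}
[[ 0.871  -0.3456  0.3493  0.8837]
 [ 0.4911  0.6342 -0.5972 -0.6874]
 [-0.0152  0.6917  0.7221  0.9286]
 [ 0.      0.      0.      1.    ]]
['image', 'range_z', 'fx', 'fy', 'cx', 'cy', 'camera_from_world']
top {'fx': 412.1511135170032, 'fy': 412.1511135170032, 'cx': 277.2903417604122, 'cy': 202.40510182713786}
[[ 0.0253  0.9935 -0.1108  0.4028]
 [-0.9996  0.0239 -0.0144 -0.0304]
 [-0.0117  0.1111  0.9937  1.1572]
 [ 0.      0.      0.      1.    ]]
['image', 'range_z', 'fx', 'fy', 'cx', 'cy', 'camera_from_world']
```

View pics/scene0.png

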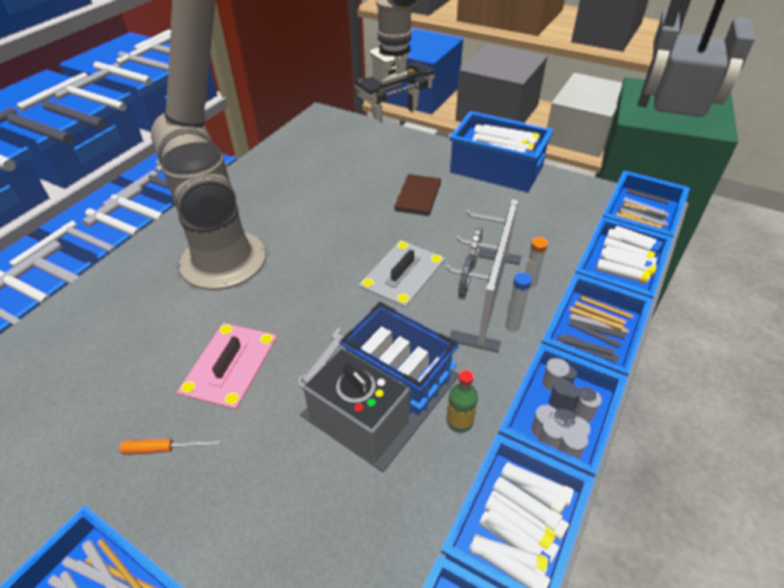

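View pics/top0.png

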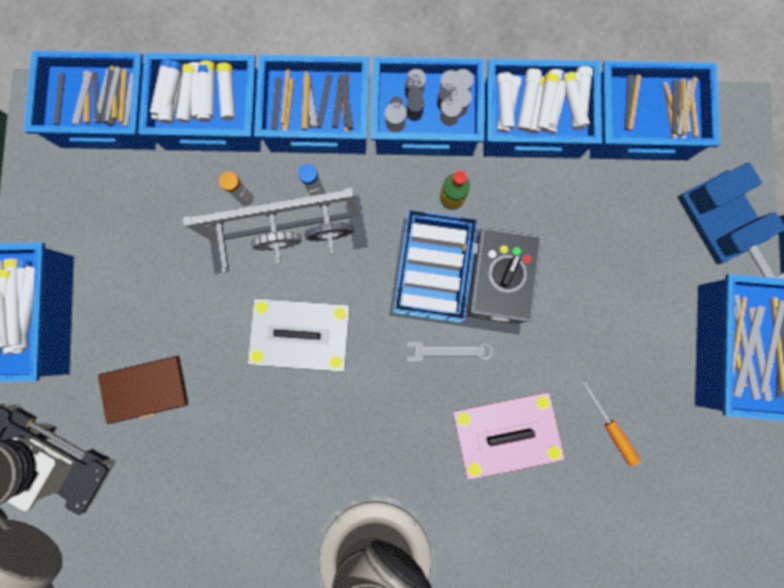

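The bench is clear in both views. The grey lid is at top (298,335) and a pink look-alike is at (510,436); grey is the one meant. The rack has discs at top (275,240) and (328,232). The selector is at (508,272), and there is a wrench at (450,351). Next I'll crop the rack and the station.

```bash
python3 - <<'E'
from h import *
a=dict(np.load("scene0.npz")); b=dict(np.load("top0.npz"))
def crop(d,r0,r1,c0,c1,w,h): return cv2.resize(d["image"][r0:r1,c0:c1],(w,h),interpolation=cv2.INTER_CUBIC)
A=crop(a,130,260,300,400,400,520); B=crop(b,110,210,120,270,400,267); C=crop(b,140,240,270,400,400,253)
im=np.zeros((520,800,3),np.uint8); im[:,:400]=A; im[:267,400:]=B; im[267:520,400:]=C
cv2.imwrite("pics/crop1.png",im[:,:,::-1])
E
```

```text
(no output)
```

View pics/crop1.png

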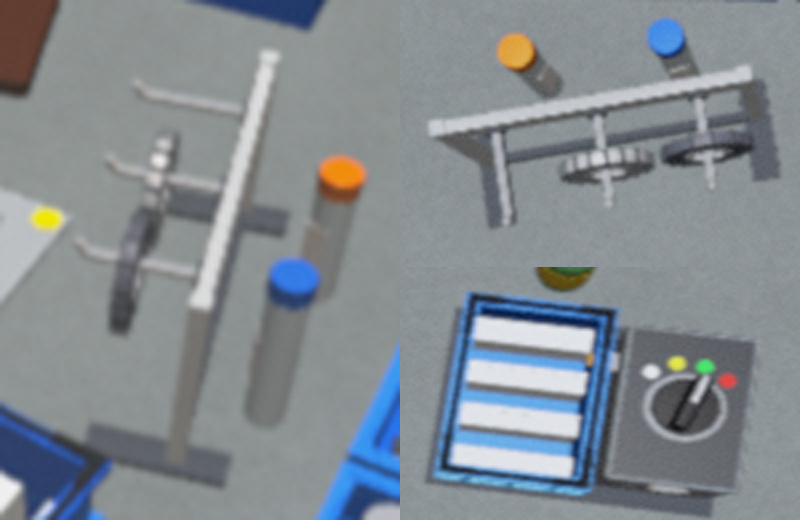

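The crop shows bright (cutter0) on the middle peg and dark (cutter2) on the peg at -y. The third peg is empty. The selector pointer is at green. The insert has three blue-floored slots. Now I'll measure everything.

```bash
cat >> h.py <<'E'
def tri(da,ua,db,ub):
    o1,r1=ray(da,*ua); o2,r2=ray(db,*ub)
    r1=r1/np.linalg.norm(r1); r2=r2/np.linalg.norm(r2)
    t=np.linalg.lstsq(np.c_[r1,-r2],o2-o1,rcond=None)[0]
    p,q=o1+r1*t[0],o2+r2*t[1]; return (p+q)/2,np.linalg.norm(p-q)
def blobs(d,lo,hi,box,mina=8):
    h=cv2.cvtColor(d["image"],cv2.COLOR_RGB2HSV); m=cv2.inRange(h,np.array(lo),np.array(hi))
    k=np.zeros_like(m); r0,r1,c0,c1=box; k[r0:r1,c0:c1]=m[r0:r1,c0:c1]
    n,l,s,c=cv2.connectedComponentsWithStats(k)
    return [(tuple(np.round(c[i],2)),int(s[i,4])) for i in range(1,n) if s[i,4]>=mina]
E
python3 - <<'E'
from h import *
np.set_printoptions(precision=4,suppress=True)
a=dict(np.load("scene0.npz")); b=dict(np.load("top0.npz"))
Pa,Pb=cloud(a),cloud(b)
Y=([22,110,120],[34,255,255])
def near(P,uv,k=1):
    u,v=int(round(uv[0])),int(round(uv[1])); return np.nanmedian(P[v-k:v+k+1,u-k:u+k+1].reshape(-1,3),0)
print("lid"); 
for n,d,P,box in(("s",a,Pa,(165,222,250,325)),("t",b,Pb,(205,270,170,255))):
    for c,ar in blobs(d,*Y,box): print(n,c,ar,near(P,c))
print("dots")
for nm,lo,hi in(("y",*Y),("g",[40,110,80],[80,255,255]),("r",[170,130,100],[180,255,255]),("w",[0,0,200],[180,45,255])):
  for n,d,P,box in(("s",a,Pa,(262,300,240,295)),("t",b,Pb,(170,230,342,388))):
    for c,ar in blobs(d,lo,hi,box,4): print(nm,n,c,ar,near(P,c))
# rack bar from clouds
for n,P in(("s",Pa),("t",Pb)):
    m=(P[...,2]>.160)&(P[...,2]<.178)&(P[...,0]>.5)&(P[...,0]<.75)&(P[...,1]>-.05)&(P[...,1]<.35)
    q=P[m]; print(n,len(q),q.min(0),q.max(0)); 
    rr=cv2.minAreaRect((q[:,:2]*1000).astype(np.float32)); print(rr)
# table & station
m=(Pb[...,2]>.10)&(Pb[...,2]<.122)&(Pb[...,1]<-.05)&(Pb[...,1]>-.35)&(Pb[...,0]>.35)&(Pb[...,0]<.7)
q=Pb[m]; print(len(q),cv2.minAreaRect((q[:,:2]*1000).astype(np.float32)),np.median(q[:,2]),np.percentile(q[:,2],[5,25,75,95]))
print("table",np.nanmedian(Pb[270:290,200:260,2]),np.nanmedian(Pa[230:250,180:220,2]))
E
```

```text
lid
s (np.float64(287.11), np.float64(174.82)) 28 [0.3837 0.2414 0.0208]
s (np.float64(311.11), np.float64(184.18)) 28 [0.476  0.2381 0.0196]
s (np.float64(262.39), np.float64(201.45)) 33 [0.3731 0.0863 0.0201]
s (np.float64(287.46), np.float64(212.43)) 35 [0.4677 0.0811 0.0204]
t (np.float64(186.38), np.float64(219.27)) 48 [0.4772 0.2372 0.0211]
t (np.float64(242.36), np.float64(223.16)) 44 [0.4699 0.0821 0.0211]
t (np.float64(183.0), np.float64(254.09)) 46 [0.3808 0.2414 0.0194]
t (np.float64(239.57), np.float64(258.24)) 46 [0.374  0.0846 0.0201]
dots
y s (np.float64(270.5), np.float64(280.5)) 32 [ 0.5862 -0.2233  0.1177]
y t (np.float64(359.5), np.float64(177.73)) 22 [ 0.5868 -0.2247  0.1167]
g s (np.float64(264.97), np.float64(287.09)) 34 [ 0.5853 -0.2457  0.1175]
g t (np.float64(368.5), np.float64(179.0)) 26 [ 0.5841 -0.2448  0.1179]
w s (np.float64(289.64), np.float64(263.69)) 42 [ 0.5829 -0.1119  0.05  ]
w s (np.float64(271.6), np.float64(272.6)) 15 [ 0.5805 -0.2035  0.1186]
w t (np.float64(351.28), np.float64(180.89)) 18 [ 0.5781 -0.2017  0.1173]
w t (np.float64(367.5), np.float64(187.5)) 4 [ 0.5551 -0.2372  0.1556]
s 438 [0.5336 0.048  0.16  ] [0.6803 0.3453 0.178 ]
((600.6320190429688, 187.8477783203125), (104.11370849609375, 302.13519287109375), 11.38601016998291)
t 978 [0.5301 0.0502 0.16  ] [0.678  0.3461 0.178 ]
((599.1917114257812, 189.87367248535156), (104.63517761230469, 300.4458923339844), 11.433479309082031)
3274 ((578.7014770507812, -171.33038330078125), (242.5576171875, 242.41932678222656), 0.0043332539498806) 0.11404341692730657 [0.1052 0.1106 0.116  0.1184]
table -0.0011743999092050927 2.3455514428727398e-05
```

```bash
python3 - <<'E'
from h import *
from scipy.optimize import least_squares
np.set_printoptions(precision=4,suppress=True)
a=dict(np.load("scene0.npz")); b=dict(np.load("top0.npz"))
Pa,Pb=cloud(a),cloud(b)
def pr(n,p): print(n,p)
# rack bar: points above .163, farther than cutters
for n,P in(("s",Pa),("t",Pb)):
    th=.1995; c=np.array([.6,.189]); ex=np.array([np.cos(th),np.sin(th)]); ey=np.array([-ex[1],ex[0]])
    X=(P[...,:2]-c)@ex; Yv=(P[...,:2]-c)@ey
    m=(P[...,2]>.160)&(P[...,2]<.178)&(X>.035)&(X<.08)&(abs(Yv)<.155)
    q=P[m]; l=np.polyfit(Yv[m],X[m],1); print(n,"bar",len(q),l,np.percentile(X[m],[2,98]),np.percentile(Yv[m],[.5,99.5]),np.median(q[:,2]))
    # cutters: points in front, height
    m=(P[...,2]>.10)&(P[...,2]<.19)&(X<.02)&(X>-.03)&(abs(Yv)<.16)
    for lo,hi in((-.15,-.048),(-.047,.048)):
        k=m&(Yv>lo)&(Yv<hi); q=P[k]; print(" cut",len(q),np.percentile(X[k],[3,50,97]),np.percentile(Yv[k],[1,99]),q[:,2].max(), np.percentile(X[k&(P[...,2]>.165)],[5,50,95]))
# station rims: blue/black pts z .1..0.121
P=Pb; z=P[...,2]
m=((z>.098)&(z<.122)&(P[...,0]>.4)&(P[...,0]<.68)&(P[...,1]<-.02)&(P[...,1]>-.33)).astype(np.uint8)
nn,l,s,c=cv2.connectedComponentsWithStats(m)
for i in range(1,nn):
    if s[i,4]>150:
        q=P[l==i]; print("comp",s[i],cv2.minAreaRect((q[:,:2]*1000).astype(np.float32)),np.median(q[:,2]))
# triangulated dots
T={"w":((271.6,272.6),(351.28,180.89)),"y":((270.5,280.5),(359.5,177.73)),"g":((264.97,287.09),(368.5,179))}
D=[]
for k,(ua,ub) in T.items(): p,e=tri(a,ua,b,ub); D.append(p); print(k,p,e)
for i,(ua,ub) in enumerate([((311.11,184.18),(186.38,219.27)),((287.46,212.43),(242.36,223.16)),((287.11,174.82),(183,254.09)),((262.39,201.45),(239.57,258.24))]):
    print("pad",*tri(a,ua,b,ub))
# knob bar: points above 0.145
for n,P in(("s",Pa),("t",Pb)):
    m=(P[...,2]>.148)&(P[...,2]<.165)&(abs(P[...,0]-.545)<.05)&(abs(P[...,1]+.235)<.05); q=P[m]
    r=cv2.minAreaRect((q[:,:2]*1000).astype(np.float32)); print("knob",len(q),r,q[:,:2].mean(0),np.percentile(q[:,2],[5,50,95]))
# oil can
m=(Pb[...,2]>.12)&(Pb[...,0]>.6)&(Pb[...,0]<.75)&(Pb[...,1]<-.05)&(Pb[...,1]>-.25); print("oil",Pb[m].min(0),Pb[m].max(0))
E
```

```text
s bar 313 [0.0003 0.0458] [0.0396 0.0516] [-0.1519  0.1494] 0.16902885436085668
 cut 236 [-0.0231 -0.0071  0.0137] [-0.1404 -0.0621] 0.18313782797822908 [-0.0162 -0.0096 -0.0044]
 cut 179 [-0.026  -0.0065  0.0144] [-0.0418  0.0371] 0.18311202928865367 [-0.0163 -0.01   -0.0048]
t bar 698 [-0.      0.0433] [0.0377 0.0504] [-0.148  0.15 ] 0.16846404886557337
 cut 394 [-0.0214 -0.0163  0.0105] [-0.1388 -0.0543] 0.18381483372096752 [-0.0178 -0.0124 -0.006 ]
 cut 400 [-0.0193 -0.0166  0.0095] [-0.0426  0.0428] 0.182841246950593 [-0.018  -0.0129 -0.0064]
comp [ 281  150   60   79 1200] ((558.2106323242188, -101.42749786376953), (130.25390625, 190.51316833496094), 82.95718383789062) 0.10880319180088849
comp [ 336  163   51   67 2348] ((540.23779296875, -230.0521240234375), (112.74699401855469, 164.69708251953125), 82.92688751220703) 0.11506996910069278
w [ 0.5784 -0.2022  0.118 ] 0.00027151055477197503
y [ 0.5873 -0.2232  0.117 ] 0.0004506070343119096
g [ 0.5848 -0.246   0.1167] 0.0009574821254993057
pad [0.4769 0.2369 0.0208] 0.001094004145995251
pad [0.4697 0.0813 0.0204] 0.0005446296622639423
pad [0.3811 0.2417 0.02  ] 0.0012186462684388466
pad [0.3737 0.0857 0.0205] 0.0009923900532335416
knob 123 ((543.6670532226562, -231.6387176513672), (13.54248046875, 55.990013122558594), 69.10016632080078) [ 0.5456 -0.233 ] [0.1499 0.1538 0.1567]
knob 128 ((542.5930786132812, -230.24383544921875), (14.283817291259766, 55.086448669433594), 68.7677993774414) [ 0.5421 -0.2299] [0.1503 0.1532 0.1563]
oil [ 0.6058 -0.2468  0.12  ] [ 0.7221 -0.1269  0.1532]
```

```bash
cat >> h.py <<'E'
def go(x,y,z,yaw):
    s=st(); r=R.from_euler('xyz',s["tool_rot"]); t=R.from_euler('xyz',[-np.pi/2,0,yaw])
    d=r.inv().apply(np.array([x,y,z])-s["tool_pos"])*100; w=(r.inv()*t).as_rotvec()
    print("shift cm",np.round(d,2),"turn",np.round(w,3),"q6~",round(float(np.arctan2(y,x)-yaw-np.pi/2),2))
E
python3 - <<'E'
from h import *
go(.5425,-.231,.24,-.375); go(.5425,-.231,.131,-.375)
E
```

```text
shift cm [ 58.86  -1.33 -48.86] turn [ 0.001 -0.089 -0.   ] q6~ -1.6
shift cm [ 58.86   9.57 -48.84] turn [ 0.001 -0.089 -0.   ] q6~ -1.6
```

```bash
python3 -m pendant '[[[0,-3,0,0,0,0,4],[3.5,-3,-2.9,0,0,0,4],[7,-3,-5.8,0,0,0,4],[10.5,-3,-8.7,0,0,0,4],[14,-3,-11.6,0,0,0,4],[17.5,-3,-14.5,0,0,0,4],[21,-3,-17.4,0,0,0,4],[24.5,-3,-20.3,0,0,0,4],[28,-3,-23.2,0,0,0,4],[31.5,-3,-26.1,0,0,0,4],[35,-3,-29,0,0,0,4],[38.5,-3,-32,0,0,0,4],[42,-3,-35,0,0,0,4],[45.5,-3,-38,0,0,0,4],[49,-3,-41,0,-0.09,0,4],[52.5,-3,-44,0,-0.09,0,4],[56,-3,-46.5,0,-0.09,0,4],[58.9,-2,-48.9,0,-0.09,0,4],[58.9,-2,-48.9,0,-0.09,0,4],[58.9,-2,-48.9,0,-0.09,0,4]]]' 30
python3 - <<'E'
from h import *
go(.5425,-.231,.131,-.375)
E
```

```text
time: 2.1
tool_pos: [0.5424, -0.2314, 0.2454]
tool_rot: [-1.57, 0.003, -0.375]
contact_force: [0.0, 0.6, -0.3]
opening: 0.0399
shift cm [ 0.03 11.44  0.03] turn [-0.001 -0.    -0.003] q6~ -1.6
```

Next I'll descend, grip, and check the force.

```bash
python3 -m pendant '[[[0,3,0,0,0,0,4],[0,6,0,0,0,0,4],[0,9,0,0,0,0,4],[0,10.5,0,0,0,0,4],[0,11.4,0,0,0,0,4],[0,11.4,0,0,0,0,4],[0,11.4,0,0,0,0,0],[0,11.4,0,0,0,0,0],[0,11.4,0,0,0,0,0],[0,11.4,0,0,0,0,0],[0,11.4,0,0,0,0,0],[0,11.4,0,0,0,0,0]]]' 30
```

```text
time: 3.3
tool_pos: [0.5436, -0.2303, 0.1336]
tool_rot: [-1.569, -0.001, -0.374]
contact_force: [1.8, 4.8, 3.7]
opening: 0.0136
```

```bash
python3 -m pendant '[[[0,0,0,0,-0.08,0,0],[0,0,0,0,-0.16,0,0],[0,0,0,0,-0.24,0,0],[0,0,0,0,-0.32,0,0],[0,0,0,0,-0.40,0,0],[0,0,0,0,-0.48,0,0],[0,0,0,0,-0.56,0,0],[0,0,0,0,-0.64,0,0],[0,0,0,0,-0.72,0,0],[0,0,0,0,-0.8,0,0],[0,0,0,0,-0.88,0,0],[0,0,0,0,-0.96,0,0],[0,0,0,0,-1.03,0,0],[0,0,0,0,-1.07,0,0],[0,0,0,0,-1.07,0,0],[0,0,0,0,-1.07,0,0]]]'
```

```text
time: 4.9
tool_pos: [0.5433, -0.2286, 0.1335]
tool_rot: [-1.568, -0.003, 0.696]
contact_force: [1.5, 10.9, 6.9]
opening: 0.0139
```

```bash
python3 -m pendant '[[[0,0,0,0,0,0,4],[0,0,0,0,0,0,4],[0,0,0,0,0,0,4],[0,0,0,0,0,0,4],[0,-3,0,0,0,0,4],[0,-6,0,0,0,0,4],[0,-10,0,0,0,0,4],[0,-14,0,0,0,0,4],[0,-14,0,0,0,0,4],[0,-14,0,0,0,0,4]]]'
python3 - <<'E'
from h import *
np.set_printoptions(precision=4,suppress=True)
# cutter centres: rack frame from clouds
th=.1995; c=np.array([.6,.189]); ex=np.array([np.cos(th),np.sin(th)]); ey=np.array([-ex[1],ex[0]])
b=grab("top"); a=grab("scene")
for P in(cloud(a),cloud(b)):
    m=(P[...,2]>.148)&(P[...,2]<.165)&(abs(P[...,0]-.545)<.05)&(abs(P[...,1]+.235)<.05); q=P[m]
    if len(q)>20: print("knob",len(q),cv2.minAreaRect((q[:,:2]*1000).astype(np.float32)))
save(b,"t1",(140,240,120,400),2.8)
for xo,yo in((-.0115,-.0965),(-.0115,0)):
    p=c+ex*xo+ey*yo; print(p); go(*p,.27,-1.371)
E
```

```text
time: 5.9
tool_pos: [0.543, -0.2316, 0.2734]
tool_rot: [-1.573, -0.001, 0.696]
contact_force: [-0.2, 1.2, -0.4]
opening: 0.04
knob 131 ((544.6162109375, -230.9998779296875), (53.5551872253418, 15.395228385925293), 35.84813690185547)
[0.6079 0.0921]
shift cm [25.76  0.16 20.6 ] turn [-0.001  2.067 -0.003] q6~ -0.05
[0.5887 0.1867]
shift cm [30.35  0.17 29.09] turn [-0.001  2.067 -0.003] q6~ 0.11
```

View pics/t1.png

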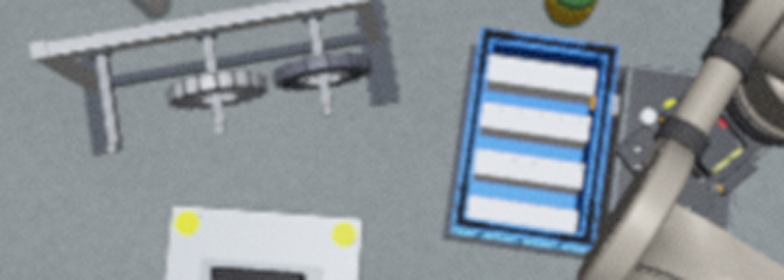

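The knob reads about 36° against 38° for the white mark, so it is seated there. Next is the dark cutter.

```bash
python3 -m pendant '[[[2,0,1.6,0,0.14,0,3.2],[4,0,3.2,0,0.28,0,3.2],[6,0,4.8,0,0.42,0,3.2],[8,0,6.4,0,0.56,0,3.2],[10,0,8,0,0.7,0,3.2],[12,0,9.6,0,0.84,0,3.2],[14,0,11.2,0,0.98,0,3.2],[16,0,12.8,0,1.12,0,3.2],[18,0,14.4,0,1.26,0,3.2],[20,0,16,0,1.4,0,3.2],[22,0,17.6,0,1.54,0,3.2],[24,0,19.2,0,1.68,0,3.2],[25.8,0,20.6,0,1.82,0,3.2],[25.8,0,20.6,0,1.96,0,3.2],[25.8,0,20.6,0,2.067,0,3.2],[25.8,0,20.6,0,2.067,0,3.2],[25.8,0,20.6,0,2.067,0,3.2]]]'
python3 - <<'E'
from h import *
go(.6079,.0921,.159,-1.371)
b=grab("top"); save(b,"t2",(100,240,120,330),3)
E
```

```text
time: 7.7
tool_pos: [0.6084, 0.0921, 0.2715]
tool_rot: [-1.573, 0.0, -1.368]
contact_force: [-0.4, -0.0, -0.2]
opening: 0.0322
shift cm [-0.   11.25 -0.02] turn [ 0.002  0.003 -0.   ] q6~ -0.05
```

View pics/t2.png

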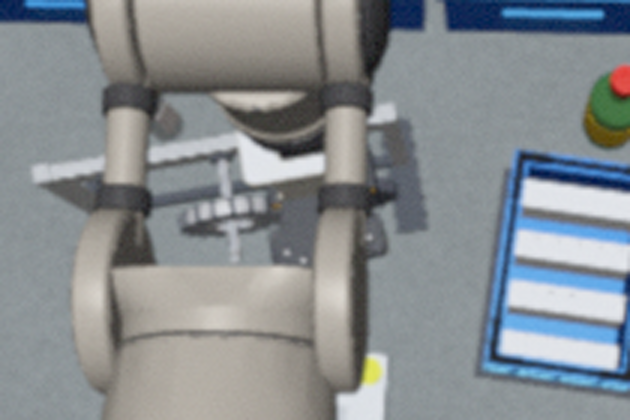

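```bash
python3 -m pendant '[[[0,4,0,0,0,0,3.2],[0,7,0,0,0,0,3.2],[0,9,0,0,0,0,3.2],[0,10.5,0,0,0,0,3.2],[0,11.2,0,0,0,0,3.2],[0,11.2,0,0,0,0,3.2],[0,11.2,0,0,0,0,0.5],[0,11.2,0,0,0,0,0.5],[0,11.2,0,0,0,0,0.5],[0,11.2,0,0,0,0,0.5],[0,11.2,0,0,0,0,0.5]]]' 45
```

```text
time: 8.85
tool_pos: [0.6089, 0.0922, 0.1617]
tool_rot: [-1.57, -0.0, -1.371]
contact_force: [-2.2, 0.0, 5.2]
opening: 0.0115
```

```bash
python3 -m pendant '[[[0,-0.5,0,0,0,0,0.5],[0,-1,0,0,0,0,0.5],[0,-1.5,0,0,0,0,0.5],[0,-1.5,0,0,0,0,0.5],[0,-1.5,-1,0,0,0,0.5],[0,-1.5,-2,0,0,0,0.5],[0,-1.5,-3,0,0,0,0.5],[0,-1.5,-4,0,0,0,0.5],[0,-1.5,-5,0,0,0,0.5],[0,-1.5,-6,0,0,0,0.5],[0,-1.5,-7,0,0,0,0.5],[0,-3,-7.5,0,0,0,0.5],[0,-5,-7.5,0,0,0,0.5],[0,-7,-7.5,0,0,0,0.5],[0,-7,-7.5,0,0,0,0.5],[0,-7,-7.5,0,0,0,0.5]]]'
python3 - <<'E'
from h import *
th=-.125; c=np.array([.5582,-.1014]); ex=np.array([np.cos(th),np.sin(th)])
print(c-ex*.046)
go(*(c-ex*.046),.23,-np.pi/2+th)
a=grab("scene"); save(a,"s2",(100,300,200,400),3)
# refine slots: insert bars (white, z~.05) in top view
b=grab("top"); P=cloud(b); X=(P[...,:2]-c)@ex; Y=(P[...,:2]-c)@np.array([-ex[1],ex[0]])
for yc in(-.03,0,.03):
    m=(abs(Y-yc)<.012)&(abs(X)<.085)&(P[...,2]>.043)&(P[...,2]<.06); x=np.sort(X[m]); 
    g=np.where(np.diff(x)>.004)[0]; print(yc,len(x),[(round(x[i]*1e3,1),round(x[i+1]*1e3,1)) for i in g], x[[0,-1]].round(4), np.median(P[...,2][m]))
m=(abs(X)<.07)&(P[...,2]>.043)&(P[...,2]<.06)&(abs(Y)<.065); print(np.percentile(Y[m],[1,99]))
E
```

```text
time: 10.45
tool_pos: [0.5349, 0.0773, 0.2304]
tool_rot: [-1.57, -0.0, -1.371]
contact_force: [-0.8, 0.5, -3.3]
opening: 0.0116
[ 0.51255891 -0.09566496]
shift cm [16.51  0.04 -5.62] turn [-0.     0.325 -0.   ] q6~ -0.06
-0.03 321 [(np.float64(-57.7), np.float64(-35.1)), (np.float64(-11.2), np.float64(10.3)), (np.float64(34.3), np.float64(56.6))] [-0.0773  0.0825] 0.04942022637119825
0 325 [(np.float64(-57.5), np.float64(-35.5)), (np.float64(-11.4), np.float64(10.5)), (np.float64(34.1), np.float64(55.5))] [-0.0773  0.0827] 0.049618296570592246
0.03 318 [(np.float64(-57.7), np.float64(-35.2)), (np.float64(-11.6), np.float64(9.9)), (np.float64(34.2), np.float64(56.3))] [-0.0777  0.0826] 0.04938703461043359
[-0.05229036  0.05055491]
```

View pics/s2.png

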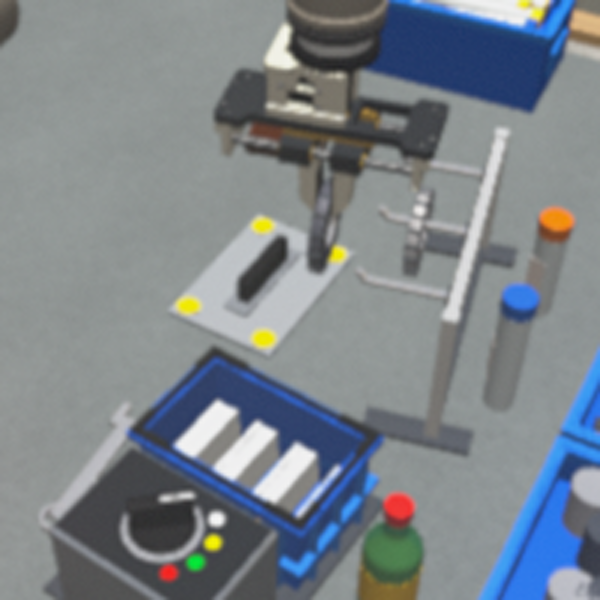

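```bash
python3 -m pendant '[[[2,0,-0.7,0,0.04,0,0.5],[4,0,-1.4,0,0.08,0,0.5],[6,0,-2.1,0,0.12,0,0.5],[8,0,-2.8,0,0.16,0,0.5],[10,0,-3.4,0,0.2,0,0.5],[12,0,-4.1,0,0.24,0,0.5],[14,0,-4.8,0,0.28,0,0.5],[15.5,0,-5.3,0,0.31,0,0.5],[16.5,0,-5.6,0,0.325,0,0.5],[16.5,0,-5.6,0,0.325,0,0.5],[16.5,3,-5.6,0,0.325,0,0.5],[16.5,5,-5.6,0,0.325,0,0.5],[16.5,7,-5.6,0,0.325,0,0.5],[16.5,8,-5.6,0,0.325,0,0.5],[16.5,8,-5.6,0,0.325,0,0.5],[16.5,8,-5.6,0,0.325,0,0.5]]]'
python3 - <<'E'
from h import *
np.set_printoptions(precision=4,suppress=True)
th=-.125; c=np.array([.5582,-.1014]); ex=np.array([np.cos(th),np.sin(th)]); ey=np.array([-ex[1],ex[0]])
t=c-ex*.0465-ey*.001; print(t); go(*t,.079,-np.pi/2+th)
a=grab("scene"); P=cloud(a); X=(P[...,:2]-c)@ex; Y=(P[...,:2]-c)@ey
m=(abs(X+.046)<.018)&(abs(Y)<.05)&(P[...,2]>.085)&(P[...,2]<.135); print(len(X[m]),np.percentile(X[m],[3,50,97]),np.percentile(Y[m],[1,99]),P[...,2][m].min())
save(a,"s3",(160,310,230,370),4)
E
```

```text
time: 12.15
tool_pos: [0.5136, -0.0952, 0.1513]
tool_rot: [-1.57, 0.0, -1.695]
contact_force: [-0.3, -0.2, -2.4]
opening: 0.0116
[ 0.5119 -0.0966]
shift cm [ 0.16  7.23 -0.15] turn [-0.001  0.001 -0.   ] q6~ -0.06
213 [-0.0488 -0.0385 -0.0366] [-0.0433  0.0418] 0.08512814916831346
```

View pics/s3.png

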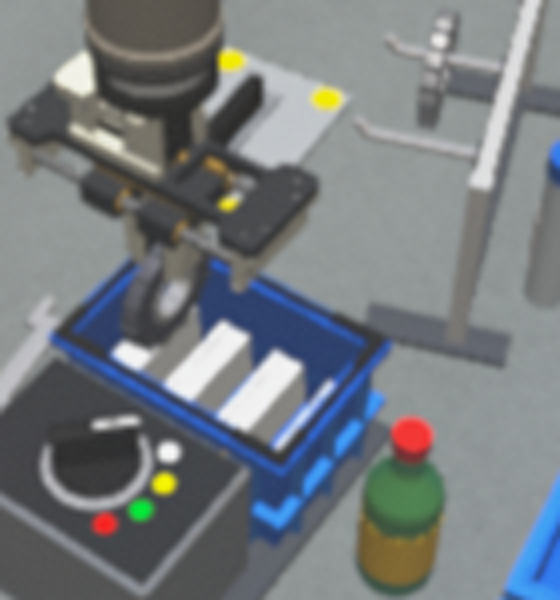

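```bash
python3 -m pendant '[[[0.1,2,-0.15,0,0,0,0.5],[0.1,3.5,-0.15,0,0,0,0.5],[0.1,5,-0.15,0,0,0,0.5],[0.1,6,-0.15,0,0,0,0.5],[0.1,6.6,-0.15,0,0,0,0.5],[0.1,7.0,-0.15,0,0,0,0.5],[0.1,7.0,-0.15,0,0,0,0.5],[0.1,7.0,-0.15,0,0,0,0.5]]]'
```

```text
time: 13.0
tool_pos: [0.5119, -0.0964, 0.0812]
tool_rot: [-1.57, -0.0, -1.696]
contact_force: [1.1, 0.3, -3.9]
opening: 0.0118
```

```bash
python3 -m pendant '[[[0,0.1,0,0,0,0,0.5],[0,0.2,0,0,0,0,0.5],[0,0.3,0,0,0,0,0.5],[0,0.3,0,0,0,0,0.5]]]'; python3 -m pendant '[[[0,0.1,0,0,0,0,0.5],[0,0.2,0,0,0,0,0.5],[0,0.2,0,0,0,0,0.5]]]'
```

```text
time: 13.4
tool_pos: [0.512, -0.0965, 0.0791]
tool_rot: [-1.569, -0.0, -1.696]
contact_force: [-1.6, -0.2, 7.6]
opening: 0.0116
time: 13.7
tool_pos: [0.5126, -0.0967, 0.079]
tool_rot: [-1.567, -0.001, -1.696]
contact_force: [-6.0, 1.5, 23.0]
opening: 0.0115
```

```bash
python3 -m pendant '[[[0,-0.3,0,0,0,0,0.5],[0,-0.35,0,0,0,0,2.4],[0,-0.35,0,0,0,0,2.4],[0,-0.35,0,0,0,0,2.4],[0,-0.35,0,0,0,0,2.4],[0,-3,0,0,0,0,2.4],[0,-6,0,0,0,0,2.4],[0,-10,0,0,0,0,2.4],[0,-14,0,0,0,0,3.2],[0,-17,0,0,0,0,3.2],[0,-17,0,0,0,0,3.2]]]'
python3 - <<'E'
from h import *
np.set_printoptions(precision=4,suppress=True)
th=-.125; c=np.array([.5582,-.1014]); ex=np.array([np.cos(th),np.sin(th)]); ey=np.array([-ex[1],ex[0]])
a=grab("scene"); P=cloud(a); X=(P[...,:2]-c)@ex; Y=(P[...,:2]-c)@ey
for lo,hi in((.058,.07),(.085,.104)):
    m=(abs(X+.046)<.018)&(abs(Y)<.05)&(P[...,2]>lo)&(P[...,2]<hi); print(len(X[m]),np.percentile(X[m],[3,50,97]),np.percentile(Y[m],[1,99]),P[...,2][m].max())
save(a,"s4",(160,310,230,370),4)
go(.5887,.1867,.25,-1.371)
E
```

```text
time: 14.8
tool_pos: [0.5135, -0.0969, 0.2501]
tool_rot: [-1.562, -0.002, -1.696]
contact_force: [-0.3, -0.6, 0.8]
opening: 0.032
26 [-0.0413 -0.039  -0.0377] [-0.0271  0.0397] 0.06925734075912693
112 [-0.0515 -0.0431 -0.0377] [-0.0311  0.0496] 0.10233268420879416
shift cm [-29.06  -0.26   4.04] turn [-0.004 -0.325  0.001] q6~ 0.11
```

View pics/s4.png

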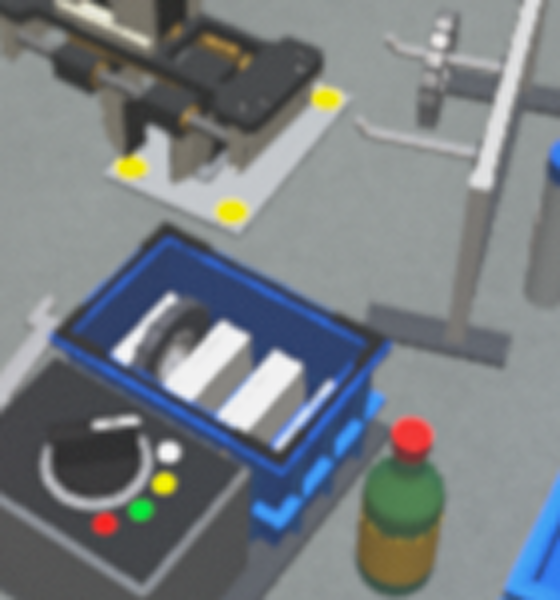

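Dark is standing in the front slot. Now the bright cutter.

```bash
python3 -m pendant '[[[-2.5,-0.2,0.4,0,-0.03,0,3.2],[-6,-0.2,0.8,0,-0.07,0,3.2],[-9.5,-0.2,1.3,0,-0.11,0,3.2],[-13,-0.2,1.8,0,-0.15,0,3.2],[-16.5,-0.2,2.3,0,-0.19,0,3.2],[-20,-0.2,2.8,0,-0.23,0,3.2],[-23.5,-0.2,3.3,0,-0.27,0,3.2],[-27,-0.2,3.8,-0.004,-0.31,0,3.2],[-29,-0.2,4,-0.004,-0.325,0,3.2],[-29,-0.2,4,-0.004,-0.325,0,3.2],[-29,-0.2,4,-0.004,-0.325,0,3.2]]]'
python3 - <<'E'
from h import *
go(.5887,.1867,.160,-1.371)
E
```

```text
time: 15.95
tool_pos: [0.5867, 0.1863, 0.2459]
tool_rot: [-1.578, 0.0, -1.37]
contact_force: [0.6, -0.9, -0.5]
opening: 0.0319
shift cm [0.01 8.59 0.26] turn [ 0.007  0.001 -0.   ] q6~ 0.11
```

```bash
python3 -m pendant '[[[0,1,0.2,0.005,0,0,3.2],[0,4,0.2,0.005,0,0,3.2],[0,6.5,0.2,0.005,0,0,3.2],[0,8,0.2,0.005,0,0,3.2],[0,8.7,0.2,0.005,0,0,3.2],[0,8.7,0.2,0.005,0,0,3.2],[0,8.7,0.2,0.005,0,0,0.5],[0,8.7,0.2,0.005,0,0,0.5],[0,8.7,0.2,0.005,0,0,0.5],[0,8.7,0.2,0.005,0,0,0.5],[0,8.7,0.2,0.005,0,0,0.5]]]' 45
```

```text
time: 17.05
tool_pos: [0.5892, 0.1868, 0.1617]
tool_rot: [-1.568, 0.001, -1.371]
contact_force: [-1.9, -1.2, 5.9]
opening: 0.0115
```

```bash
python3 -m pendant '[[[0,-0.5,0,0,0,0,0.5],[0,-1,0,0,0,0,0.5],[0,-1.5,0,0,0,0,0.5],[0,-1.5,0,0,0,0,0.5],[0,-1.5,-1,0,0,0,0.5],[0,-1.5,-2,0,0,0,0.5],[0,-1.5,-3,0,0,0,0.5],[0,-1.5,-4,0,0,0,0.5],[0,-1.5,-5,0,0,0,0.5],[0,-1.5,-6,0,0,0,0.5],[0,-1.5,-7,0,0,0,0.5],[0,-3,-7.5,0,0,0,0.5],[0,-5,-7.5,0,0,0,0.5],[0,-7,-7.5,0,0,0,0.5],[0,-7,-7.5,0,0,0,0.5],[0,-7,-7.5,0,0,0,0.5]]]'
python3 - <<'E'
from h import *
th=-.125; c=np.array([.5582,-.1014]); ex=np.array([np.cos(th),np.sin(th)]); ey=np.array([-ex[1],ex[0]])
t=c-ex*.0005-ey*.001; print(t); go(*t,.23,-np.pi/2+th)
E
```

```text
time: 18.65
tool_pos: [0.515, 0.1718, 0.2303]
tool_rot: [-1.57, 0.001, -1.371]
contact_force: [0.4, -1.0, -3.9]
opening: 0.0118
[ 0.55757923 -0.10232986]
shift cm [ 2.771e+01  1.000e-02 -1.280e+00] turn [-0.001  0.325 -0.001] q6~ -0.06
```

```bash
python3 -m pendant '[[[2,-1,-0.1,0,0.03,0,0.5],[5,-1.5,-0.2,0,0.06,0,0.5],[8,-1.5,-0.3,0,0.09,0,0.5],[11,-1.5,-0.5,0,0.13,0,0.5],[14,-1.5,-0.6,0,0.17,0,0.5],[17,-1.5,-0.8,0,0.21,0,0.5],[20,-1.5,-0.9,0,0.25,0,0.5],[23,-1,-1,0,0.28,0,0.5],[26,0,-1.2,0,0.31,0,0.5],[27.7,0,-1.3,0,0.325,0,0.5],[27.7,0,-1.3,0,0.325,0,0.5],[27.7,3,-1.3,0,0.325,0,0.5],[27.7,6,-1.3,0,0.325,0,0.5],[27.7,8,-1.3,0,0.325,0,0.5],[27.7,8,-1.3,0,0.325,0,0.5],[27.7,8,-1.3,0,0.325,0,0.5]]]'
python3 - <<'E'
from h import *
np.set_printoptions(precision=4,suppress=True)
th=-.125; c=np.array([.5582,-.1014]); ex=np.array([np.cos(th),np.sin(th)]); ey=np.array([-ex[1],ex[0]])
t=c-ex*.0005-ey*.001; print(t); go(*t,.083,-np.pi/2+th)
a=grab("scene"); P=cloud(a); X=(P[...,:2]-c)@ex; Y=(P[...,:2]-c)@ey
m=(abs(X)<.018)&(abs(Y)<.05)&(P[...,2]>.09)&(P[...,2]<.135); print(len(X[m]),np.percentile(X[m],[3,50,97]),np.percentile(Y[m],[1,99]))
E
```

```text
time: 20.25
tool_pos: [0.558, -0.1012, 0.151]
tool_rot: [-1.57, 0.001, -1.695]
contact_force: [0.3, -0.3, -1.6]
opening: 0.0117
[ 0.5576 -0.1023]
shift cm [ 0.12  6.8  -0.03] turn [-0.001  0.001 -0.001] q6~ -0.06
195 [-0.0044  0.0063  0.0081] [-0.044   0.0409]
```

```bash
python3 -m pendant '[[[0.1,2,0,0,0,0,0.5],[0.1,3.5,0,0,0,0,0.5],[0.1,5,0,0,0,0,0.5],[0.1,6,0,0,0,0,0.5],[0.1,6.6,0,0,0,0,0.5],[0.1,6.9,0,0,0,0,0.5],[0.1,7.0,0,0,0,0,0.5],[0.1,7.1,0,0,0,0,0.5],[0.1,7.2,0,0,0,0,0.5],[0.1,7.2,0,0,0,0,0.5]]]'
```

```text
time: 21.3
tool_pos: [0.5581, -0.1031, 0.0791]
tool_rot: [-1.569, 0.001, -1.696]
contact_force: [-1.2, 0.9, 0.1]
opening: 0.0114
```

```bash
python3 -m pendant '[[[0,0.1,0,0,0,0,0.5],[0,0.1,0,0,0,0,0.5],[0,0.05,0,0,0,0,2.4],[0,0,0,0,0,0,2.4],[0,0,0,0,0,0,2.4],[0,0,0,0,0,0,2.4],[0,-3,0,0,0,0,2.4],[0,-6,0,0,0,0,2.4],[0,-10,0,0,0,0,2.4],[0,-14,0,0,0,0,3.2],[0,-17,0,0,0,0,3.2],[0,-17,-10,0,0,0,3.2],[-5,-17,-12,0,0,0,3.2],[-10,-17,-12,0,0,0,3.2],[-15,-17,-12,0,0,0,3.2],[-20,-17,-12,0,0,0,3.2],[-25,-17,-12,0,0,0,3.2],[-30,-17,-12,0,0,0,3.2],[-35,-17,-12,0,0,0,3.2],[-35,-17,-12,0,0,0,3.2]]]'
python3 - <<'E'
from h import *
np.set_printoptions(precision=4,suppress=True)
a=grab("scene"); b=grab("top")
Y=([22,110,120],[34,255,255])
for n,d,box in(("s",a,(155,232,240,335)),("t",b,(205,275,165,265))):
    P=cloud(d)
    for c,ar in blobs(d,*Y,box,15): print(n,np.round(c,1),ar,P[int(round(c[1])),int(round(c[0]))])
    m=(P[...,2]>.043)&(P[...,2]<.07)&(P[...,0]>.35)&(P[...,0]<.5)&(P[...,1]>.06)&(P[...,1]<.26); q=P[m]
    if len(q)>10: print("handle",len(q),cv2.minAreaRect((q[:,:2]*1000).astype(np.float32)),q[:,2].max())
im=np.zeros((600,800,3),np.uint8)
im[:,:450]=cv2.resize(a["image"][170:310,225:330],(450,600)); im[:450,450:]=cv2.resize(b["image"][140:280,160:269],(350,450))
cv2.imwrite("pics/c5.png",im[:,:,::-1])
E
```

```text
time: 23.3
tool_pos: [0.4818, 0.2627, 0.2484]
tool_rot: [-1.57, 0.002, -1.693]
contact_force: [0.7, -0.6, 0.2]
opening: 0.0317
s [287.1 174.7] 27 [0.3815 0.2414 0.0196]
s [311.1 184.2] 28 [0.4767 0.2376 0.0212]
s [262.4 201.4] 33 [0.3715 0.0878 0.0198]
s [287.5 212.5] 36 [0.4705 0.084  0.0204]
handle 114 ((427.28997802734375, 158.97695922851562), (95.39598083496094, 18.514219284057617), 84.66055297851562) 0.05688981919127867
t [186.4 219.3] 48 [0.4774 0.2388 0.0163]
t [242.5 223.2] 44 [0.4698 0.0819 0.0231]
t [183.  254.1] 46 [0.3809 0.2408 0.022 ]
t [239.6 258.3] 47 [0.3739 0.0846 0.0169]
handle 199 ((424.595458984375, 160.20956420898438), (88.77898406982422, 15.805292129516602), 87.32048797607422) 0.05698008379043018
```

View pics/c5.png

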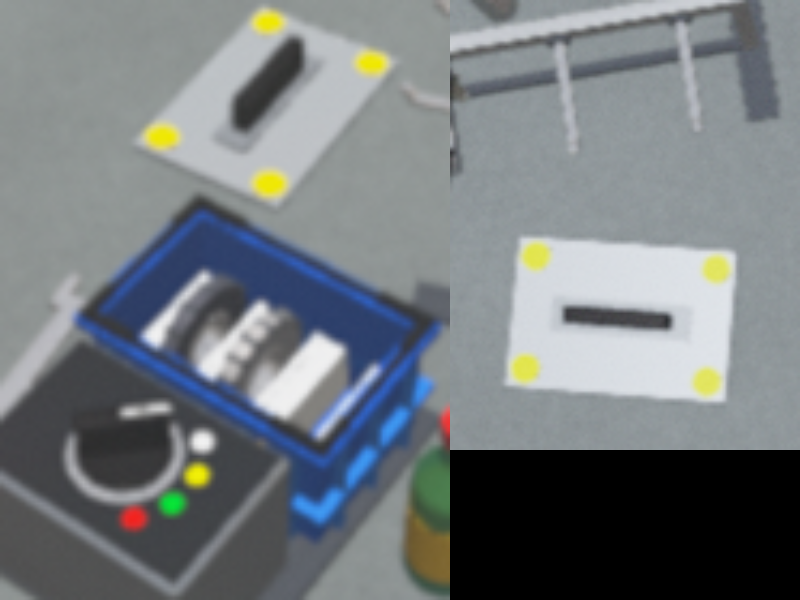

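```bash
python3 - <<'E'
from h import *
go(.4254,.1612,.10,-1.618); go(.4254,.1612,.026,-1.618)
E
```

```text
shift cm [10.73 14.78 -4.38] turn [-0.    -0.074 -0.002] q6~ 0.41
shift cm [10.74 22.18 -4.38] turn [-0.    -0.074 -0.002] q6~ 0.41
```

```bash
python3 -m pendant '[[[3,0,-1.2,0,-0.03,0,4],[6,0,-2.4,0,-0.05,0,4],[9,0,-3.6,0,-0.075,0,4],[10.7,0,-4.4,0,-0.075,0,4],[10.7,3,-4.4,0,-0.075,0,4],[10.7,7,-4.4,0,-0.075,0,4],[10.7,11,-4.4,0,-0.075,0,4],[10.7,14.8,-4.4,0,-0.075,0,4],[10.7,14.8,-4.4,0,-0.075,0,4],[10.7,14.8,-4.4,0,-0.075,0,4]]]'
python3 - <<'E'
from h import *
np.set_printoptions(precision=4,suppress=True)
go(.4254,.1612,.026,-1.618)
a=grab("scene"); Y=([22,110,120],[34,255,255])
P=cloud(a)
for c,ar in blobs(a,*Y,(155,232,240,335),12): print(np.round(c,1),ar,P[int(round(c[1])),int(round(c[0]))])
E
```

```text
time: 24.4
tool_pos: [0.4254, 0.1579, 0.1011]
tool_rot: [-1.571, 0.001, -1.622]
contact_force: [1.1, 0.0, -0.3]
opening: 0.0401
shift cm [-0.32  7.51 -0.02] turn [-0.    -0.004 -0.001] q6~ 0.41
[287.4 174.8] 30 [0.3804 0.2434 0.0177]
[311.1 184.2] 28 [0.4759 0.2395 0.0193]
[262.4 201.4] 34 [0.374  0.0839 0.0243]
[287.5 212.4] 35 [0.4685 0.0811 0.022 ]
```

The lid hasn't moved, so I'll descend and grip it.

```bash
python3 -m pendant '[[[-0.3,3,0,0,0,0,4],[-0.3,5.5,0,0,0,0,4],[-0.3,7,0,0,0,0,4],[-0.3,7.5,0,0,0,0,4],[-0.3,7.5,0,0,0,0,4],[-0.3,7.5,0,0,0,0,1],[-0.3,7.5,0,0,0,0,1],[-0.3,7.5,0,0,0,0,1],[-0.3,7.5,0,0,0,0,1],[-0.3,7.5,0,0,0,0,1],[-0.3,7.5,0,0,0,0,1]]]' 50
```

```text
time: 25.55
tool_pos: [0.4252, 0.1616, 0.0261]
tool_rot: [-1.57, 0.001, -1.621]
contact_force: [-2.9, -0.4, 6.6]
opening: 0.0161
```

```bash
python3 -m pendant '[[[0,-1,0,0,0,0,1],[0,-4,0,0,0,0,1],[0,-8,0,0,0,0,1],[0,-12,0,0,0,0,1],[0,-16,0,0,0,0,1],[0,-20,0,0,0,0,1],[0,-22,0,0,0,0,1],[0,-22,0,0,0,0,1],[0,-22,0,0,0,0,1]]]'
python3 - <<'E'
from h import *
go(.558,-.1015,.245,-.125)
E
```

```text
time: 26.45
tool_pos: [0.4246, 0.1612, 0.2449]
tool_rot: [-1.571, 0.001, -1.621]
contact_force: [-0.3, 0.5, -4.1]
opening: 0.0161
shift cm [25.57 -0.03 14.63] turn [-0.000e+00 -1.496e+00 -1.000e-03] q6~ -1.63
```

```bash
python3 -m pendant '[[[2,0,1,0,0,0,1],[5,0,2.5,0,-0.1,0,1],[8,0,4.5,0,-0.2,0,1],[11,0,6,0,-0.32,0,1],[14,0,8,0,-0.44,0,1],[17,0,9.5,0,-0.56,0,1],[20,0,11.5,0,-0.68,0,1],[23,0,13,0,-0.8,0,1],[25.5,0,14.6,0,-0.92,0,1],[25.6,0,14.6,0,-1.04,0,1],[25.6,0,14.6,0,-1.16,0,1],[25.6,0,14.6,0,-1.28,0,1],[25.6,0,14.6,0,-1.4,0,1],[25.6,0,14.6,0,-1.496,0,1],[25.6,0,14.6,0,-1.496,0,1],[25.6,4,14.6,0,-1.496,0,1],[25.6,7,14.6,0,-1.496,0,1],[25.6,8,14.6,0,-1.496,0,1],[25.6,8,14.6,0,-1.496,0,1],[25.6,8,14.6,0,-1.496,0,1]]]'
python3 - <<'E'
from h import *
np.set_printoptions(precision=4,suppress=True)
go(.558,-.1015,.126,-.125)
Y=([22,110,120],[34,255,255])
th=-.125; c=np.array([.5582,-.1014]); ex=np.array([np.cos(th),np.sin(th)]); ey=np.array([-ex[1],ex[0]])
for n in("scene","top"):
    d=grab(n); P=cloud(d); box=(210,330,230,360) if n=="scene" else (130,240,260,345)
    for q,ar in blobs(d,*Y,box,8):
        p=onz(d,*q,.159); print(n,np.round(q,1),ar,P[int(round(q[1])),int(round(q[0]))],"rel",(p[:2]-c)@ex,(p[:2]-c)@ey)
    save(d,"l_"+n,(120,300,220,400),3)
E
```

```text
time: 28.45
tool_pos: [0.559, -0.1018, 0.1663]
tool_rot: [-1.57, -0.002, -0.126]
contact_force: [0.6, -1.2, -2.7]
opening: 0.016
shift cm [-0.11  4.03  0.01] turn [-0.001 -0.001  0.002] q6~ -1.63
scene [249.1 229.8] 56 [ 0.4781 -0.1424  0.1636] rel -0.07749720359230829 -0.04715651010516643
scene [320.4 233.8] 59 [ 0.6432 -0.0648  0.1607] rel 0.07958229661386164 0.04924905450155351
scene [299.1 258.1] 68 [ 0.6315 -0.159   0.1613] rel 0.07936839882603193 -0.04652901603660435
scene [270.5 280.5] 32 [ 0.5854 -0.2219  0.1162] rel 0.06241402390539061 -0.13903024392625726
top [328.9 217.8] 42 [ 0.479  -0.1421  0.1593] rel -0.07305354134531765 -0.04989631606187195
```

View pics/l_scene.png

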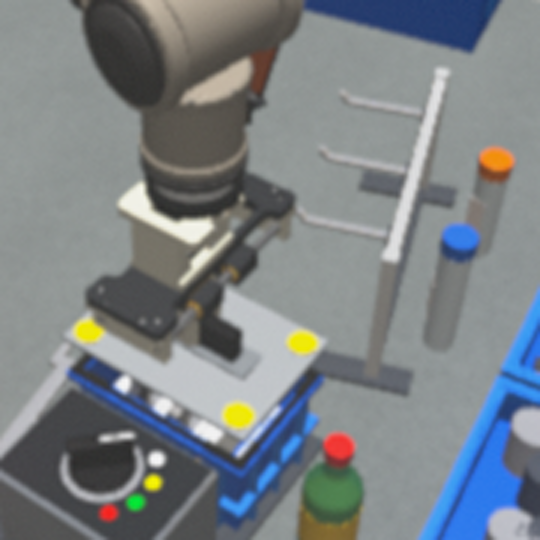

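The lid is aligned over the tub to about 2 mm. Now I'll lower it gently.

```bash
python3 -m pendant '[[[-0.15,1.5,0,0,0,0,1],[-0.15,2.5,0,0,0,0,1],[-0.15,3.2,0,0,0,0,1],[-0.15,3.5,0,0,0,0,1],[-0.15,3.5,0,0,0,0,1]]]';python3 -m pendant '[[[0,0.2,0,0,0,0,1],[0,0.4,0,0,0,0,1],[0,0.4,0,0,0,0,1]]]'
```

```text
time: 29.05
tool_pos: [0.5569, -0.1013, 0.1303]
tool_rot: [-1.57, -0.001, -0.125]
contact_force: [0.2, 0.2, -3.6]
opening: 0.0157
time: 29.35
tool_pos: [0.5569, -0.1013, 0.1264]
tool_rot: [-1.57, -0.001, -0.125]
contact_force: [0.5, -0.1, -3.9]
opening: 0.0159
```

```bash
python3 -m pendant '[[[0,0.1,0,0,0,0,1],[0,0.2,0,0,0,0,1],[0,0.2,0,0,0,0,1]]]';python3 -m pendant '[[[0,0.1,0,0,0,0,1],[0,0.2,0,0,0,0,1],[0,0.2,0,0,0,0,1]]]'
```

```text
time: 29.65
tool_pos: [0.5571, -0.1014, 0.1261]
tool_rot: [-1.57, -0.002, -0.125]
contact_force: [-3.4, 1.5, 8.0]
opening: 0.0157
time: 29.95
tool_pos: [0.5571, -0.1014, 0.1261]
tool_rot: [-1.57, -0.003, -0.125]
contact_force: [-8.5, 1.9, 21.3]
opening: 0.0154
```

```bash
python3 -m pendant '[[[0,-0.3,0,0,0,0,1],[0,-0.3,0,0,0,0,4],[0,-0.3,0,0,0,0,4],[0,-0.3,0,0,0,0,4],[0,-0.3,0,0,0,0,4],[0,-3,0,0,0,0,4],[0,-6,0,0,0,0,4],[0,-9,0,0,0,0,4],[0,-9,0,0,0,0,0],[-4,-9,0,0,0,0,0],[-8,-9,0,0,0,0,0],[-12,-9,0,0,0,0,0],[-12,-9,0,0,0,0,0],[-12,-9,0,0,0,0,0]]]'
cat > pads.py <<'E'
from h import *
np.set_printoptions(precision=4,suppress=True)
Y=([22,110,120],[34,255,255])
th=-.125; c=np.array([.5582,-.1014]); ex=np.array([np.cos(th),np.sin(th)]); ey=np.array([-ex[1],ex[0]])
B={}
for n in("scene","top"):
    d=grab(n); P=cloud(d); box=(210,330,230,360) if n=="scene" else (130,240,260,345); X=(P[...,:2]-c)@ex; V=(P[...,:2]-c)@ey
    for q,ar in blobs(d,*Y,box,8):
        p=onz(d,*q,.117)[:2]-c; x,y=p@ex,p@ey
        if abs(y)<.07:
            k=(abs(X-x)<.008)&(abs(V-y)<.008)&(abs(P[...,2]-.115)<.02)
            print(n,np.round(q,1),ar,"rel",round(x,4),round(y,4),"z med",np.median(P[...,2][k]))
            B.setdefault((x>0,y>0),[]).append((d,q))
for k,v in B.items():
    if len(v)==2: p,e=tri(*v[0],*v[1]); print(k,"tri",p,e)
E
python3 pads.py; python3 -c "
from h import *
np.set_printoptions(precision=4,suppress=True)
c=np.array([.5575,-.1014]);th=-.125;ex=np.array([np.cos(th),np.sin(th)]); ey=np.array([-ex[1],ex[0]])
for sx,sy in((-1,-1),(-1,1),(1,1),(1,-1)):
    p=c+ex*sx*.078+ey*sy*.048; print(sx,sy,p); go(*p,.14,-.125)"
```

```text
time: 31.35
tool_pos: [0.4376, -0.0865, 0.2123]
tool_rot: [-1.57, -0.001, -0.125]
contact_force: [0.6, 0.4, 0.4]
opening: 0.0009
scene [271.5 218.1] 47 rel -0.0801 0.0508 z med 0.12054417651335148
scene [249.9 239.4] 55 rel -0.0797 -0.0455 z med 0.12041844460751872
scene [319.  243.4] 57 rel 0.0772 0.051 z med 0.12061679284833415
scene [298.3 267.6] 64 rel 0.0772 -0.0455 z med 0.12104218516366883
top [297.4 155.4] 54 rel 0.078 0.0476 z med 0.12019438749236488
top [334.5 160.7] 56 rel 0.0783 -0.0485 z med 0.12017411843505721
(np.True_, np.True_) tri [ 0.6415 -0.0634  0.1201] 0.0015127636799188184
(np.True_, np.False_) tri [ 0.6297 -0.1585  0.1201] 0.0012123306167769639
-1 -1 [ 0.4741 -0.1393]
shift cm [ 4.14  7.24 -4.78] turn [-0.001  0.     0.002] q6~ -1.73
-1 1 [ 0.4861 -0.044 ]
shift cm [4.14 7.25 4.82] turn [-0.001  0.     0.002] q6~ -1.54
1 1 [ 0.6409 -0.0635]
shift cm [19.74  7.27  4.82] turn [-0.001  0.     0.002] q6~ -1.54
1 -1 [ 0.6289 -0.1588]
shift cm [19.74  7.27 -4.78] turn [-0.001  0.     0.002] q6~ -1.69
```

All four pads stand at 0.120, resting on the seal. I'll press pad0 first.

```bash
python3 -m pendant '[[[4.1,0,-4.8,0,0,0,0],[4.1,3,-4.8,0,0,0,0],[4.1,6,-4.8,0,0,0,0],[4.1,8.2,-4.8,0,0,0,0],[4.1,9,-4.8,0,0,0,0],[4.1,9.3,-4.8,0,0,0,0],[4.1,9.5,-4.8,0,0,0,0],[4.1,9.6,-4.8,0,0,0,0],[4.1,9.6,-4.8,0,0,0,0]]]' 20
```

```text
time: 32.35
tool_pos: [0.4722, -0.1391, 0.1182]
tool_rot: [-1.57, 0.0, -0.124]
contact_force: [-10.3, 2.2, 17.9]
opening: 0.0003
```

```bash
python3 -m pendant '[[[0,0.1,0,0,0,0,0],[0,0.2,0,0,0,0,0],[0,0.3,0,0,0,0,0],[0,0.3,0,0,0,0,0]]]'
```

```text
time: 32.75
tool_pos: [0.4722, -0.1392, 0.1157]
tool_rot: [-1.571, 0.0, -0.124]
contact_force: [-12.2, 1.9, 22.2]
opening: 0.0004
```

```bash
python3 -m pendant '[[[0,0.1,0,0,0,0,0],[0,0.2,0,0,0,0,0],[0,0.3,0,0,0,0,0],[0,0.3,0,0,0,0,0]]]'
```

```text
time: 33.15
tool_pos: [0.4723, -0.1393, 0.115]
tool_rot: [-1.571, -0.001, -0.124]
contact_force: [-18.9, 5.1, 43.7]
opening: 0.0007
```

```bash
python3 -m pendant '[[[0,-2,0,0,0,0,0],[0,-5,0,0,0,0,0],[4,-6,2.5,0,0,0,0],[8,-6,5,0,0,0,0],[12,-6,7.5,0,0,0,0],[15.6,-5,9.6,0,0,0,0],[15.6,-3,9.6,0,0,0,0],[15.6,-1.8,9.6,0,0,0,0],[15.6,-1.2,9.6,0,0,0,0],[15.6,-0.8,9.6,0,0,0,0],[15.6,-0.6,9.6,0,0,0,0],[15.6,-0.4,9.6,0,0,0,0],[15.6,-0.3,9.6,0,0,0,0],[15.6,-0.3,9.6,0,0,0,0]]]'
```

```text
time: 34.55
tool_pos: [0.639, -0.0633, 0.1183]
tool_rot: [-1.569, -0.003, -0.126]
contact_force: [-8.2, 3.3, 18.9]
opening: 0.0001
```

```bash
python3 -m pendant '[[[0,0.1,0,0,0,0,0],[0,0.2,0,0,0,0,0],[0,0.3,0,0,0,0,0],[0,0.3,0,0,0,0,0]]]'
```

```text
time: 34.95
tool_pos: [0.6392, -0.0631, 0.1159]
tool_rot: [-1.569, -0.004, -0.125]
contact_force: [-9.2, 4.5, 22.6]
opening: 0.0003
```

```bash
python3 -m pendant '[[[0,0.1,0,0,0,0,0],[0,0.15,0,0,0,0,0],[0,0.15,0,0,0,0,0]]]'
```

```text
time: 35.25
tool_pos: [0.6393, -0.0631, 0.1156]
tool_rot: [-1.569, -0.005, -0.125]
contact_force: [-12.1, 5.5, 29.5]
opening: 0.0007
```

```bash
python3 -m pendant '[[[0,-2,0,0,0,0,0],[0,-3,-3,0,0,0,0],[0,-3,-6,0,0,0,0],[0,-3,-9.6,0,0,0,0],[0,-2,-9.6,0,0,0,0],[0,-1.3,-9.6,0,0,0,0],[0,-0.9,-9.6,0,0,0,0],[0,-0.6,-9.6,0,0,0,0],[0,-0.4,-9.6,0,0,0,0],[0,-0.2,-9.6,0,0,0,0],[0,-0.1,-9.6,0,0,0,0],[0,0,-9.6,0,0,0,0],[0,0,-9.6,0,0,0,0]]]'
```

```text
time: 36.55
tool_pos: [0.6272, -0.1591, 0.1146]
tool_rot: [-1.573, -0.004, -0.123]
contact_force: [-13.9, -2.4, 29.0]
opening: 0.0002
```

Pad3 is home at 0.1146 with 29 N. Pad1 is next.

```bash
python3 -m pendant '[[[0,-2,0,0,0,0,0],[0,-5,0,0,0,0,0],[-4,-6,2.5,0,0,0,0],[-8,-6,5,0,0,0,0],[-12,-6,7.5,0,0,0,0],[-15.6,-5,9.6,0,0,0,0],[-15.6,-3,9.6,0,0,0,0],[-15.6,-1.8,9.6,0,0,0,0],[-15.6,-1.2,9.6,0,0,0,0],[-15.6,-0.8,9.6,0,0,0,0],[-15.6,-0.6,9.6,0,0,0,0],[-15.6,-0.4,9.6,0,0,0,0],[-15.6,-0.2,9.6,0,0,0,0],[-15.6,0,9.6,0,0,0,0],[-15.6,0,9.6,0,0,0,0]]]'
```

```text
time: 38.05
tool_pos: [0.4839, -0.0424, 0.1139]
tool_rot: [-1.569, -0.002, -0.124]
contact_force: [-17.8, 7.5, 49.3]
opening: 0.0002
```

```bash
python3 -m pendant '[[[0,-2,0,0,0,0,0],[0,-6,0,0,0,0,0],[-4,-10,0,0,0,0,0],[-8,-10,0,0,0,0,0],[-12,-10,0,0,0,0,0],[-12,-10,0,0,0,0,0],[-12,-10,0,0,0,0,0]]]'; python3 pads.py; python3 -c "
from h import *
d=grab('scene'); save(d,'s6',(190,320,220,370),4)
b=grab('top'); np.savez('top6.npz',**b)"
```

```text
time: 38.75
tool_pos: [0.3657, -0.0289, 0.2096]
tool_rot: [-1.57, -0.003, -0.125]
contact_force: [0.6, 0.3, 0.2]
opening: 0.0002
scene [271.7 219.5] 46 rel -0.0764 0.0467 z med 0.1140550195155905
scene [249.9 240.9] 55 rel -0.0764 -0.0494 z med 0.11485740770781538
scene [318.9 244.8] 54 rel 0.0797 0.0469 z med 0.11445010993885496
scene [298.2 268.9] 67 rel 0.0795 -0.0489 z med 0.11518250239564548
top [297.3 155.6] 55 rel 0.0776 0.0477 z med 0.11399277906147032
top [334.4 161. ] 56 rel 0.0776 -0.0483 z med 0.11451776666534297
top [288.5 215.5] 52 rel -0.0786 0.0475 z med 0.11490677848954267
top [325.9 220.9] 55 rel -0.078 -0.0479 z med 0.11399998189828864
(np.False_, np.True_) tri [ 0.4867 -0.0442  0.1148] 0.0011641431577969876
(np.False_, np.False_) tri [ 0.475  -0.1394  0.1147] 8.24341383166506e-05
(np.True_, np.True_) tri [ 0.6421 -0.0635  0.1148] 0.001067403359013702
(np.True_, np.False_) tri [ 0.63   -0.159   0.1151] 0.0010526228545432097
```

View pics/s6.png

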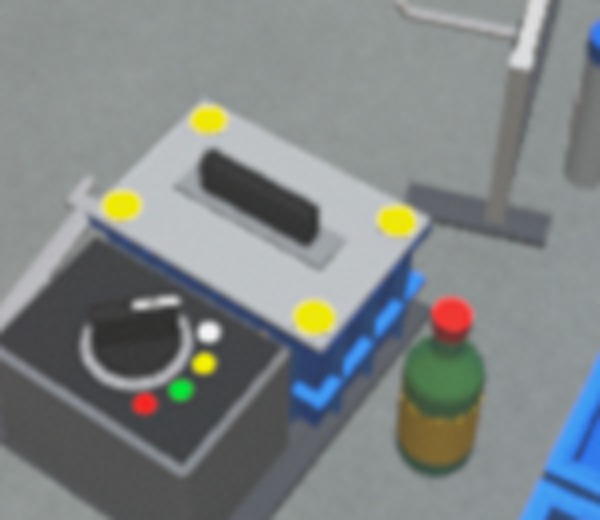

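All four pads read 0.114–0.115, down 6 mm. I'll re-press pads 0 and 2, which were pressed first, as a confirmation.

```bash
python3 -m pendant '[[[4,0,-3,0,0,0,0],[8,0,-6,0,0,0,0],[12,3,-9.6,0,0,0,0],[12,7,-9.6,0,0,0,0],[12,8.8,-9.6,0,0,0,0],[12,9.3,-9.6,0,0,0,0],[12,9.6,-9.6,0,0,0,0],[12,9.8,-9.6,0,0,0,0],[12,9.8,-9.6,0,0,0,0]]]'; python3 -m pendant '[[[0,-2,0,0,0,0,0],[0,-5,0,0,0,0,0],[4,-6,2.5,0,0,0,0],[8,-6,5,0,0,0,0],[12,-6,7.5,0,0,0,0],[15.6,-5,9.6,0,0,0,0],[15.6,-3,9.6,0,0,0,0],[15.6,-1.5,9.6,0,0,0,0],[15.6,-0.8,9.6,0,0,0,0],[15.6,-0.4,9.6,0,0,0,0],[15.6,-0.1,9.6,0,0,0,0],[15.6,0.2,9.6,0,0,0,0],[15.6,0.2,9.6,0,0,0,0]]]'
python3 -c "
from h import *
go(.5435,-.231,.24,.68)"
```

```text
time: 39.85
tool_pos: [0.4722, -0.1398, 0.114]
tool_rot: [-1.572, -0.0, -0.124]
contact_force: [-15.5, 1.2, 34.6]
opening: 0.0004
time: 41.15
tool_pos: [0.6393, -0.0631, 0.1142]
tool_rot: [-1.57, -0.003, -0.125]
contact_force: [-12.3, 3.5, 24.5]
opening: 0.0003
shift cm [ -7.37 -12.63 -17.84] turn [ 0.    -0.805  0.004] q6~ -2.65
```

```bash
python3 -m pendant '[[[0,-4,0,0,0,0,0],[0,-8,0,0,0,0,2],[0,-12.6,0,0,-0.1,0,4],[-2,-12.6,-4,0,-0.22,0,4],[-3.5,-12.6,-8,0,-0.34,0,4],[-5,-12.6,-12,0,-0.46,0,4],[-6.5,-12.6,-16,0,-0.58,0,4],[-7.4,-12.6,-17.8,0,-0.7,0,4],[-7.4,-12.6,-17.8,0,-0.8,0,4],[-7.4,-12.6,-17.8,0,-0.8,0,4],[-7.4,-12.6,-17.8,0,-0.8,0,4]]]' 30
python3 -c "
from h import *
go(.5437,-.231,.133,.672)"
```

```text
time: 42.25
tool_pos: [0.5438, -0.2308, 0.2355]
tool_rot: [-1.572, -0.002, 0.672]
contact_force: [0.8, 0.0, 0.3]
opening: 0.0404
shift cm [-4.000e-02  1.025e+01  1.000e-02] turn [0.001 0.    0.002] q6~ -2.64
```

```bash
python3 -m pendant '[[[0,4,0,0,0,0,4],[0,7,0,0,0,0,4],[0,9.5,0,0,0,0,4],[0,10.3,0,0,0,0,4],[0,10.3,0,0,0,0,4],[0,10.3,0,0,0,0,0],[0,10.3,0,0,0,0,0],[0,10.3,0,0,0,0,0],[0,10.3,0,0,0,0,0],[0,10.3,0,0,0,0,0],[0,10.3,0,0,0,0,0]]]' 30
```

```text
time: 43.35
tool_pos: [0.5426, -0.2291, 0.1328]
tool_rot: [-1.567, -0.001, 0.675]
contact_force: [-5.0, 6.5, 8.5]
opening: 0.0142
```

```bash
python3 -m pendant '[[[0,0,0,0,0.08,0,0],[0,0,0,0,0.16,0,0],[0,0,0,0,0.24,0,0],[0,0,0,0,0.32,0,0],[0,0,0,0,0.40,0,0],[0,0,0,0,0.48,0,0],[0,0,0,0,0.56,0,0],[0,0,0,0,0.64,0,0],[0,0,0,0,0.72,0,0],[0,0,0,0,0.8,0,0],[0,0,0,0,0.88,0,0],[0,0,0,0,0.96,0,0],[0,0,0,0,1.03,0,0],[0,0,0,0,1.06,0,0],[0,0,0,0,1.06,0,0],[0,0,0,0,1.06,0,0]]]'
```

```text
time: 44.95
tool_pos: [0.5428, -0.2299, 0.1329]
tool_rot: [-1.569, 0.001, -0.385]
contact_force: [-5.2, 3.3, 6.1]
opening: 0.0142
```

Release, retreat well clear, and run a final check.

```bash
python3 -m pendant '[[[0,0,0,0,0,0,4],[0,0,0,0,0,0,4],[0,0,0,0,0,0,4],[0,0,0,0,0,0,4],[0,-3,0,0,0,0,4],[0,-6,0,0,0,0,4],[0,-10,0,0,0,0,4],[-4,-13,0,0,0,0,4],[-8,-14,0,0,0,0,4],[-12,-14,0,0,0,0,4],[-16,-14,0,0,0,0,4],[-16,-14,-5,0,0,0,4],[-16,-14,-10,0,0,0,4],[-16,-14,-10,0,0,0,4],[-16,-14,-10,0,0,0,4]]]'; python3 pads.py; python3 - <<'E'
from h import *
a=grab("scene"); b=grab("top")
for P in(cloud(a),cloud(b)):
    m=(P[...,2]>.148)&(P[...,2]<.165)&(abs(P[...,0]-.545)<.04)&(abs(P[...,1]+.235)<.04); q=P[m]
    if len(q)>20: print("knob",len(q),cv2.minAreaRect((q[:,:2]*1000).astype(np.float32)))
save(a,"s7",(150,320,210,400),4)
E
```

```text
time: 46.45
tool_pos: [0.3573, -0.2642, 0.2715]
tool_rot: [-1.569, -0.001, -0.388]
contact_force: [-0.1, 0.3, -0.8]
opening: 0.0404
scene [271.7 219.5] 46 rel -0.0764 0.0467 z med 0.11440388460991369
scene [249.8 241. ] 56 rel -0.0765 -0.0496 z med 0.11469871610344995
scene [318.8 244.9] 54 rel 0.0796 0.0464 z med 0.11457347902410109
scene [298.2 269. ] 68 rel 0.0796 -0.0491 z med 0.11504217652036985
top [297.2 155.7] 53 rel 0.0773 0.0479 z med 0.11383067102493372
top [334.4 161. ] 55 rel 0.0774 -0.0484 z med 0.11347815379900106
top [288.5 215.5] 52 rel -0.0786 0.0475 z med 0.11399969256406783
top [325.8 220.8] 52 rel -0.0779 -0.0475 z med 0.11381483527982672
(np.False_, np.True_) tri [ 0.4867 -0.0442  0.1148] 0.0011641431577969876
(np.False_, np.False_) tri [ 0.475  -0.1392  0.1144] 0.00043682794995060926
(np.True_, np.True_) tri [ 0.6418 -0.0634  0.1142] 0.0007729092267458387
(np.True_, np.False_) tri [ 0.6299 -0.159   0.1149] 0.0011953879406670716
knob 119 ((543.6209106445312, -231.7518310546875), (14.317914009094238, 54.23239517211914), 70.79329681396484)
knob 130 ((542.88134765625, -230.43521118164062), (14.323271751403809, 54.78036117553711), 68.3798828125)
```

View pics/s7.png

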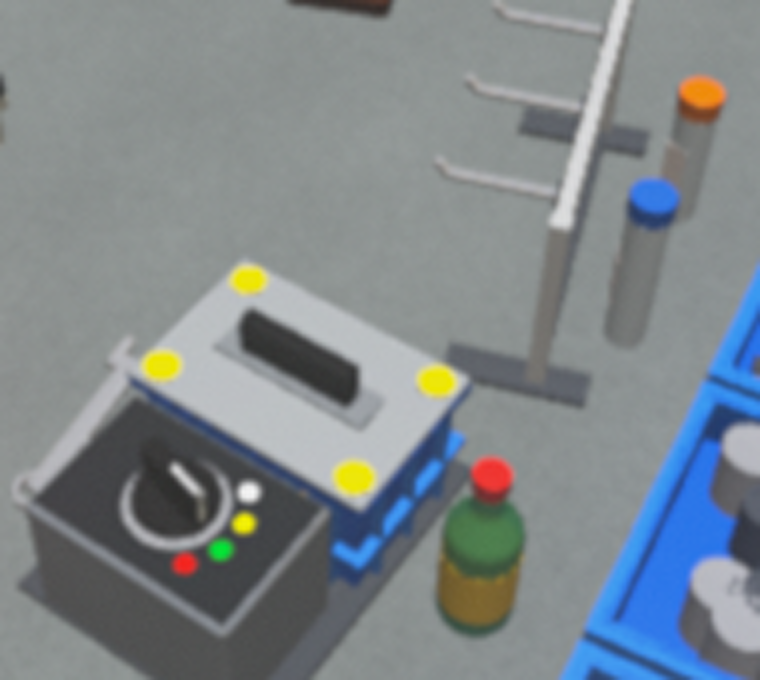

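The pointer is back at green: the bar reads 68.4–70.8°, against 68.8–69.1° for green at the start. All pads are level at home height, the pegs are empty and the bystanders in view are in place.

```bash
python3 -c "
from cell import robot; print(robot.hand_in())"
```

```text
the job is handed in; nothing more can be done
None
```

The job is done and handed in at about 46 s of robot time; the hand-in reports no verdict.

- **Selector off:** I turned the selector from green, where it started, to white. The camera read the bar at about 36°, against about 38° expected for the white mark.
- **Cutters:** Only two were there, and both now stand on edge, one to a slot. The dark one is in the front slot and the bright one in the middle slot. Neither was dropped, and all three pegs are empty.
- **Lid:** I fitted the grey lid and pressed all four pads, then pressed pads 0 and 2 again to confirm. The pads went from 0.120 m to 0.1135–0.115 m, against 0.114 m for home.
- **Selector to keep dry:** I then turned the selector to green. The bar reads 68.4–70.8°, matching its reading at green at the start.

**Force:** Two presses through the fingertips went over the suggested 18–25 N, reaching about 44 N on pad 0 and 49 N on pad 1. The wrist force stayed well under its limit.

**Bystanders:** The last picture shows the oil can, tubes and wrench where they were. I judged that by eye and did not measure it. The lid was not knocked before I picked it up.

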